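Find the seized vent flap with the gauge blade

TASK

One of the three sloping air vents of the steel grill console has a seized flap inside. Take the gauge blade from its wooden stand and slide it into the vents until you find, by feel and without forcing it, the one in which it jams part way; then stand the blade back in its stand and push that vent's red tab fully back, away from the robot, to mark it. Leave the other two tabs and everything else on the counter where they are.

Things in the scene. Friction and masses are not known exactly. Their poses are not given: they have to be found in the camera images.
- console: fixed steel vent console, 252 mm wide (y), x -56 to +166 mm. Origin at counter level below the middle vent's mouth; x points to its back, away from the robot (turned up to 0.2 rad), y left, z up. A face sloping at 35 degrees rises from 84 mm at the front to a flat ledge 155 mm high (x 49 to 166 mm). The three vents look alike.
- vent_left (a point): mouth centre of the left vent, on the slope 120 mm up (axes as the console's). Slot 11 mm wide (y), 48 mm long up the slope; straight channel 88 mm deep, inward direction (0.574, 0, -0.819) in console axes, 35 degrees from vertical. A flap lies across it 28 mm deep: in a good vent it gives way under 1 N down to 75 mm, in the seized one it stops the blade.
- vent_middle (a point): mouth centre of the middle vent, on the slope 120 mm up (axes as the console's). Slot 11 mm wide (y), 48 mm long up the slope; straight channel 88 mm deep, inward direction (0.574, 0, -0.819) in console axes, 35 degrees from vertical. A flap lies across it 28 mm deep: in a good vent it gives way under 1 N down to 75 mm, in the seized one it stops the blade.
- vent_right (a point): mouth centre of the right vent, on the slope 120 mm up (axes as the console's). Slot 11 mm wide (y), 48 mm long up the slope; straight channel 88 mm deep, inward direction (0.574, 0, -0.819) in console axes, 35 degrees from vertical. A flap lies across it 28 mm deep: in a good vent it gives way under 1 N down to 75 mm, in the seized one it stops the blade.
- tab_left (a point): where the red tab of the left vent stands at the start: centre of its upright plate, 20 mm above the ledge (fixed point; it does not follow the tab). The plate is 12 mm thick (x), 28 mm wide (y) and rises to 39 mm above the ledge; the tab slides 30 mm along the console's +x against about 1.5 N and stays where it is left.
- tab_middle (a point): where the red tab of the middle vent stands at the start: centre of its upright plate, 20 mm above the ledge (fixed point; it does not follow the tab). The plate is 12 mm thick (x), 28 mm wide (y) and rises to 39 mm above the ledge; the tab slides 30 mm along the console's +x against about 1.5 N and stays where it is left.
- tab_right (a point): where the red tab of the right vent stands at the start: centre of its upright plate, 20 mm above the ledge (fixed point; it does not follow the tab). The plate is 12 mm thick (x), 28 mm wide (y) and rises to 39 mm above the ledge; the tab slides 30 mm along the console's +x against about 1.5 N and stays where it is left.
- tab_jammed (a joint): travel of the red tab that belongs to the seized vent, m: 0 at the front (start), 0.030 fully back. Which vent that is, is not known at the start.
- tab_clear_1 (a joint): travel of the red tab of one of the two good vents, m; must stay near 0
- tab_clear_2 (a joint): travel of the red tab of the other good vent, m; must stay near 0
- flap_jammed (a joint): how far the seized flap is pressed in, m: 0 at rest, about 0.001 per N. 3 to 6 N are enough to feel it; at 12 mm (12 N) it counts as forced.
- gauge_handle (a point): centre of the handle of the gauge blade, a flat steel blade 36 mm wide (its x), 5 mm thick (its y) and 118 mm long with an olive wood handle 28 mm (x) by 18 mm (y) by 80 mm on top, 195 mm long in all, about 160 g. Its z points from the tip to the handle; this point is 155 mm above the tip. It starts upright in the stand, handle up.
- gauge_tip (a point): middle of the blade's lower end, axes as the gauge's
- stand_floor (a point): floor of the slot in the wooden stand, 13 mm above the counter, in the middle. The stand is a fixed block 90 mm (x) by 70 mm (y) by 68 mm high with an upright slot 43 mm (its x) by 10 mm (its y), 55 mm deep, bevelled at the mouth; the blade stands in it on this floor.
- salt_cellar: glass salt cellar with steel lid, 76 mm across, 62 mm high, bystander; origin at its foot
- paella_pan: small steel paella pan, 180 mm across, 34 mm high, two handles, bystander; origin at its foot
- oil_bottle: green oil bottle, 68 mm across, 210 mm high, bystander; origin at its foot
- pepper_mill: dark wooden pepper mill, 60 mm across, 155 mm high, bystander; origin at its foot
- paddle: wooden paddle 240 mm long lying on the counter, bystander
- olive_bowl: terracotta bowl, 120 mm across, 50 mm high, bystander; origin at its foot
- spice_tin: spice tin, 70 mm across, 90 mm high, bystander; origin at its foot
Not all that is in view belongs to the job. What is shaped like the part that bears gauge_handle but purple is not meant.

How it is judged:
On the way:
1. the blade, in the seized vent, presses on its flap and jams, with that vent's tab still at the front (value of joint flap_jammed above 0.0015 m and value of joint tab_jammed below 0.008 m and horizontal distance between gauge_tip and console below 0.13 m and z of gauge_tip in the frame of console below 0.112 m), for 0.1 s.
At the end, for the whole second after the job is handed in: The seized vent's tab is at least 25 mm back, the other two tabs are within 8 mm of the front, and the gauge blade stands at rest in its stand: tip within 15 mm (sideways) and 10 mm (height) of the middle of the slot's floor, leaning less than 0.2 rad (value of joint tab_jammed above 0.025 m and value of joint each of tab_clear_1, tab_clear_2 below 0.008 m and horizontal distance between gauge_tip and stand_floor below 0.015 m and z of gauge_tip in the frame of stand_floor below 0.01 m and angle between gauge_handle's own z axis and vertical below 0.2 rad and linear speed of gauge below 0.02 m/s); the robot touches nothing.
It fails at once if the seized flap is forced: pressed in more than 12 mm (about 12 N) (value of joint flap_jammed above 0.012 m).
It fails at once if the tab of a good vent is pushed back more than 15 mm (value of joint any of tab_clear_1, tab_clear_2 above 0.015 m).
It fails at once if a bystander is moved more than 30 mm (distance of any of salt_cellar, paella_pan, oil_bottle, pepper_mill, paddle, olive_bowl, spice_tin from where it was at the start of the episode above 0.03 m).
It also fails if it takes over 64 s, if anything falls off the work surface, if the arm or the gripper's body presses on something with over 40 N, if the wrist force passes 120 N, or if a joint passes its speed limit or range.

ROBOT

A 6-joint arm with a two-finger parallel gripper is mounted at the origin on the work surface. World frame = base frame: x ahead of the robot, y to its left, z up, the work surface at z = 0. Lengths are in m, angles in rad, forces in N, time in s.
With the tool pointing down it reaches from about 0.275 to 1 m from the base axis. Payload 8.4 kg.
Tool frame: the origin (TCP) lies on the centre line of the jaws, within the pads' length; the fingertips stand 17 mm ahead of it and the grasp point (between the pads) lies 2 mm behind it (bot.tcp_to_tips is the y of the fingertips in the tool frame, in m); y points along the fingers, z is the direction in which the jaws open and shut, and the axes are right-handed (so a half turn about y gives the same grasp; the last joint's range is limited). The gripper opens to 85 mm and grips with 20 to 120 N. Pads are 22 mm wide; open, the fingers measure 114 mm over their backs; the gripper's body (76 mm by 85 mm) begins 54 mm behind the grasp point. The pads swing forward as they close: fully open they stand 13 mm farther back than shut.
Start: joints at [-1.122, 0.353, 1.633, -0, 1.155, -0.002], TCP at [0.272, -0.563, 0.248] pointing down, gripper open.
Joint ranges: [-2.63, 2.63], [-0.92, 2.1], [0.06, 2.66], [-1.3, 4.44], [0, 2.69], [-3.02, 3.02]. Speed limits (rad/s): [2.22, 2.22, 2.79, 3.14, 3.14, 3.14].

INTERFACE

Orientations are given as a unit quaternion [x, y, z, w].
In Python, from workcell import bot, hand, kinematics, get_obs, vision, hand_in gives the robot as it stands. The module is installed in compiled form; this text tells all that it offers. Calls block until the motion is done:
- bot.reach(position, orientation): joint-space move of the TCP to a pose.
- bot.servo_line(position, ori=None, velocity=0.15): straight line of the TCP; ori=None keeps the orientation; velocity is the mean speed in m/s.
- bot.goto_joints(angles): joint-space move.
- hand.move_gripper(opening, strength=None): finger opening in m; strength is the grip in N (None keeps the last); returns when the fingers have stopped.
- bot.dwell(seconds).
- kinematics.solve_ik(position, orientation): joint angles nearest the present ones, or None.
- get_obs(): the state.
- vision.read_camera(name): name is "side" or "top" or "wrist"; returns a dict with "frame" (384x512x3 uint8, red, green, blue), "intrinsics" (3x3 intrinsics, pixels), "view" (4x4, takes a point from world to camera coordinates). Camera axes: x right, y down, z forward; pixel columns grow to the right and rows downward; lengths in m; the calibration is good to about 2 mm. A picture is of the moment at which its call begins. There is no depth.
A pose or a line that the arm cannot do raises bot.IKError and nothing moves.
- hand_in(): hands the job in, once; it reports no verdict.
The state is a dict: "time_s": time; "joint_pos": joint angles; "joint_vel": joint speeds; "joint_efforts": joint torques, N m; "position": TCP position; "orientation": TCP orientation; "wrist_force": force on the tool from outside, world axes, zero at the start; "ft_torque": the same for the moment, N m; "gripper_width": finger opening in m.
Only numpy, scipy, OpenCV 4.12 (cv2) and the standard library are available. Lean on these libraries where they do the work, as an engineer would, in place of code of your own. Each camera call takes 0.05 s, during which the arm holds its last target.

## Working session

There is one attempt and no reset: what is moved stays moved. The work goes in short steps, each a Python script; the robot and the scene stay as the last script left them, time stands still between calls to the robot, and variables do not carry over. Pictures are saved under pics/ and viewed, and the job is handed in when it is done.

```bash
mkdir -p pics; python3 - <<'E'
from workcell import bot,get_obs,vision
import cv2,numpy as np
for n in ("side","top","wrist"):
    d=vision.read_camera(n); cv2.imwrite(f"pics/{n}0.png",d["frame"][:,:,::-1])
    np.savez(f"pics/{n}0.npz",**d)
    print(n,d["intrinsics"].tolist(),np.round(d["view"],4).tolist())
print(get_obs())
E
```

```text
side [[398.93716712086143, 0.0, 249.718530421519], [0.0, 398.93716712086143, 192.97152828655146], [0.0, 0.0, 1.0]] [[-0.9311, -0.3645, -0.0154, 0.4875], [-0.1945, 0.5317, -0.8243, 0.1789], [0.3087, -0.7644, -0.566, 1.1413], [0.0, 0.0, 0.0, 1.0]]
top [[361.7929112399148, 0.0, 253.08282558697033], [0.0, 361.7929112399148, 185.94309715576927], [0.0, 0.0, 1.0]] [[0.0211, -0.9998, -0.0068, 0.0299], [-0.9959, -0.0204, -0.0884, 0.5286], [0.0882, 0.0087, -0.9961, 1.2028], [0.0, 0.0, 0.0, 1.0]]
wrist [[294.8259718994997, 0.0, 259.0840327576615], [0.0, 294.8259718994997, 189.9345682968638], [0.0, 0.0, 1.0]] [[0.435, -0.9005, -0.0018, -0.6251], [-0.8604, -0.4162, 0.2942, -0.0385], [-0.2657, -0.1264, -0.9557, 0.3803], [0.0, 0.0, 0.0, 1.0]]
{'time_s': 0.15, 'joint_pos': array([-1.12239156e+00,  3.53503495e-01,  1.63393154e+00,  1.54696113e-05,
        1.15519479e+00, -2.43602709e-03]), 'joint_vel': array([-0.00019352, -0.00191168, -0.00134906, -0.0008869 , -0.00210891,
        0.00020007]), 'joint_efforts': array([ 7.80930459e-04, -6.05635571e+01, -3.42338920e+01,  8.42181612e-05,
        6.11836062e-03, -1.04020720e-05]), 'position': array([ 0.27216875, -0.56226399,  0.24773871]), 'orientation': array([-0.15812382,  0.68957627, -0.68885882,  0.15797139]), 'wrist_force': array([-0.92781433,  0.39642348, -0.74057433]), 'ft_torque': array([-0.00556754, -0.00289304, -0.09329584]), 'gripper_width': 0.08534052338268261}
```

View pics/side0.png

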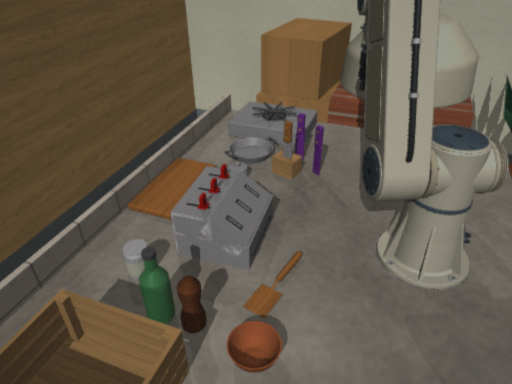

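View pics/top0.png

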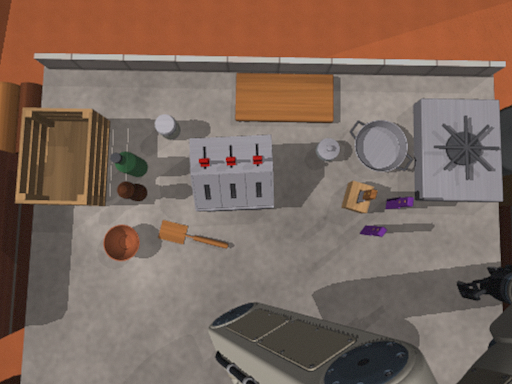

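View pics/wrist0.png

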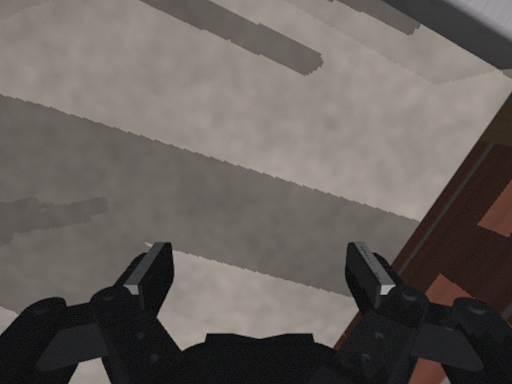

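The gauge is the brown-handled tool in the wooden stand: side (288,130), top (368,194). The purple lookalikes are at top (399,203) and (373,231). I'll enlarge both areas to confirm and to measure.

```bash
python3 - <<'E'
import cv2
t=cv2.imread("pics/top0.png"); s=cv2.imread("pics/side0.png")
cv2.imwrite("pics/c1.png",cv2.resize(t[165:245,325:425],None,fx=7.5,fy=7.5,interpolation=cv2.INTER_CUBIC))
cv2.imwrite("pics/c2.png",cv2.resize(t[125:220,180:285],None,fx=6,fy=6,interpolation=cv2.INTER_CUBIC))
cv2.imwrite("pics/c3.png",cv2.resize(s[105:185,255:335],None,fx=7,fy=7,interpolation=cv2.INTER_CUBIC))
cv2.imwrite("pics/c4.png",cv2.resize(s[155:270,165:285],None,fx=5,fy=5,interpolation=cv2.INTER_CUBIC))
E
```

```text
(no output)
```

View pics/c1.png

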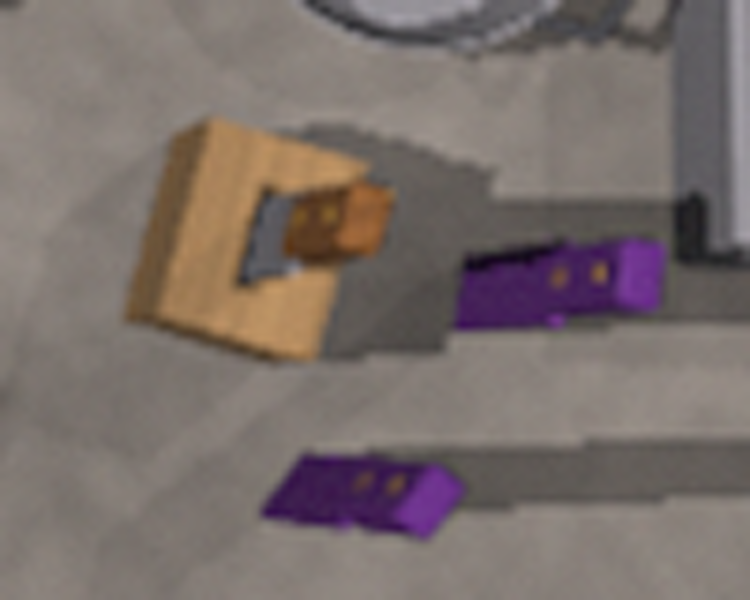

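View pics/c2.png

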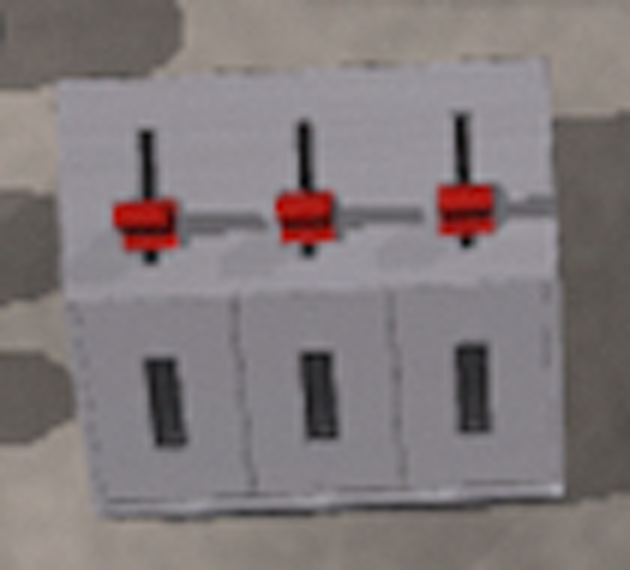

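View pics/c3.png

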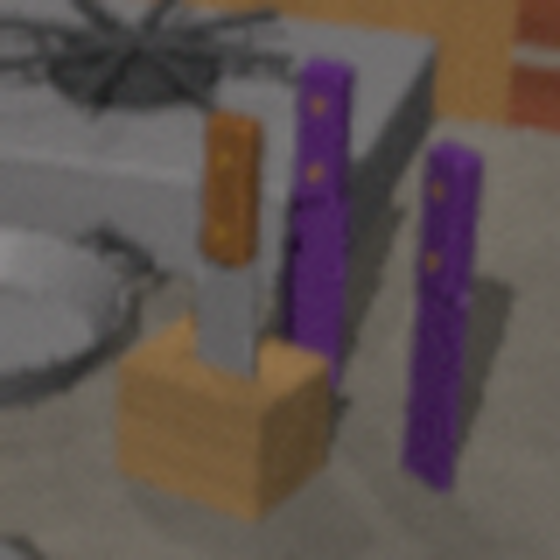

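View pics/c4.png

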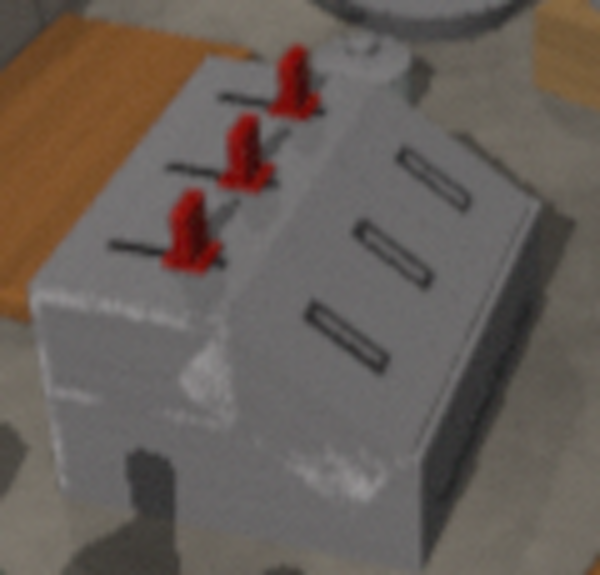

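```bash
cat > H.py <<'E'
import numpy as np,cv2
from scipy.optimize import least_squares
from scipy.spatial.transform import Rotation as R
cam={n:dict(np.load(f"pics/{n}0.npz")) for n in("side","top")}
def proj(c,P):
    P=np.atleast_2d(P); q=P@c["view"][:3,:3].T+c["view"][:3,3]; q=q@c["intrinsics"].T
    return q[:,:2]/q[:,2:]
def unc(p,off,f): return (np.array(p,float)+.5)/f-.5+np.array(off)
def world(p,x,y,yaw):
    p=np.atleast_2d(p); c,s=np.cos(yaw),np.sin(yaw)
    return np.c_[x+c*p[:,0]-s*p[:,1],y+s*p[:,0]+c*p[:,1],p[:,2]]
E
cat > fit.py <<'E'
from H import *
W=.126
def con(q):
    x,y,yaw,d=q[:4]
    P=world([[0,d,.12],[0,0,.12],[0,-d,.12],[.049,W,.155],[.049,-W,.155],[.166,W,.155],[.166,-W,.155],[-.056,W,.084],[-.056,-W,.084]],x,y,yaw)
    return P
T=unc([(166,402),(319,396),(473,388),(68,300),(552,283),(57,82),(546,58),(100,500),(563,488)],(180,125),6)
S=unc([(347,338),(394,255),(434,179),(225,310),(368,90),(38,295),(210,60),(418,462),(540,205)],(165,155),5)
r=least_squares(lambda q:np.r_[(proj(cam["top"],con(q))-T).ravel(),(proj(cam["side"],con(q))-S).ravel()],[.55,.05,0,.076],loss="soft_l1")
print("console",r.x); print(np.round(r.fun.reshape(2,9,2),1).tolist())
for n,i in(("top",T),("side",S)):
    rr=least_squares(lambda q:(proj(cam[n],con(q))-i).ravel(),r.x,loss="soft_l1");print(n,rr.x)
c=[[.045,.035,.068],[.045,-.035,.068],[-.045,-.035,.068],[-.045,.035,.068]]
T2=unc([(210,120),(372,163),(318,358),(160,318)],(325,165),7.5)
S2=unc([(185,318),(330,360),(258,408),(118,372)],(255,105),7)[[3,0,1,2]]
f=lambda q:np.r_[(proj(cam["top"],world(c,*q))-T2).ravel(),(proj(cam["side"],world(c,*q))-S2).ravel()]
r2=least_squares(f,[.5,-.3,-.25]);print("stand",r2.x,np.round(r2.fun.reshape(2,4,2),1).tolist())
print(np.round(least_squares(lambda q:f(q)[:8],r2.x).x,4),np.round(least_squares(lambda q:f(q)[8:],r2.x).x,4))
# gauge handle prediction overlays
t=cv2.imread("pics/top0.png");s=cv2.imread("pics/side0.png")
g=[[a,b,z] for z in(.013+.115,.208) for a,b in((.014,.009),(.014,-.009),(-.014,-.009),(-.014,.009))]
G=world(g,*r2.x)
def dr(im,cm,off,sz,k,name):
    o=cv2.resize(im[off[1]:off[1]+sz[1],off[0]:off[0]+sz[0]],None,fx=k,fy=k,interpolation=cv2.INTER_CUBIC)
    for P,col in((G,(0,255,0)),(world(c,*r2.x),(255,0,0)),(con(r.x),(255,0,255))):
        for p in (proj(cm,P)-off+.5)*k-.5: cv2.circle(o,tuple(int(v) for v in np.round(p)),3,col,-1)
    cv2.imwrite(name,o)
dr(t,cam["top"],(325,165),(100,80),6,"pics/d1.png");dr(s,cam["side"],(255,105),(80,80),6,"pics/d2.png")
a,b=cv2.imread("pics/d1.png"),cv2.imread("pics/d2.png")
cv2.imwrite("pics/d12.png",cv2.resize(np.hstack([a,b]),None,fx=.74,fy=.74))
E
python3 fit.py
```

```text
console [0.50311681 0.10240601 0.07018837 0.07996437]
[[[0.1, 0.4], [0.2, 0.1], [0.2, 0.2], [-0.8, 1.2], [1.5, -0.0], [-0.2, -0.3], [0.4, -0.4], [-1.0, 3.0], [0.3, 1.1]], [[-0.4, 0.1], [-0.7, 0.0], [-0.4, 0.3], [0.0, 2.6], [1.9, -1.6], [-3.0, -2.0], [-1.3, -0.9], [0.1, 0.1], [-0.2, -0.6]]]
top [0.50443555 0.10285295 0.06587065 0.07990816]
side [0.50187569 0.10256398 0.07155734 0.08017822]
stand [ 0.49626782 -0.30721334 -0.24973634] [[[0.2, -0.1], [-0.5, -0.1], [0.0, 0.6], [0.1, 0.1]], [[-0.4, -0.9], [-0.0, -0.6], [-0.3, -0.2], [0.4, 0.8]]]
[ 0.4966 -0.3074 -0.2517] [ 0.4954 -0.3058 -0.2453]
```

View pics/d12.png

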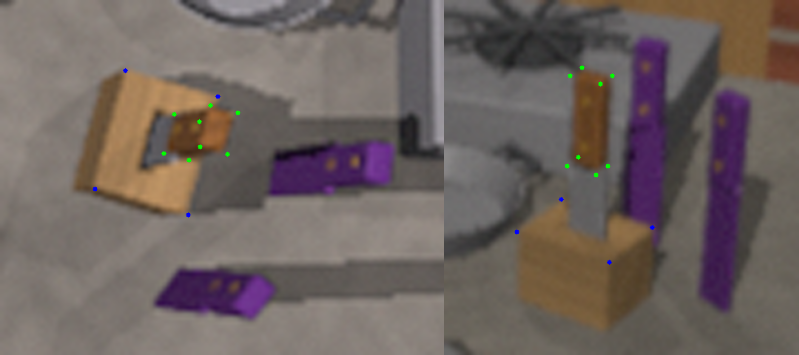

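```bash
cat > chk.py <<'E'
from H import *
from workcell import bot,kinematics,get_obs
T=unc([(166,402),(319,396),(473,388)],(180,125),6);S=unc([(347,338),(394,255),(434,179)],(165,155),5)
# tab plate top centre (z=.194): top img & side img
con=lambda q:world([[0,.08,.12],[0,0,.12],[0,-.08,.12]],*q)
for w in((1,1),(1,0),(0,1)):
    r=least_squares(lambda q:np.r_[w[0]*(proj(cam["top"],con(q))-T).ravel(),w[1]*(proj(cam["side"],con(q))-S).ravel()],[.5,.1,.07]);print(r.x,np.abs(r.fun).max())
def back(c,p,z):
    M=c["view"];C=-M[:3,:3].T@M[:3,3];d=M[:3,:3].T@np.linalg.solve(c["intrinsics"],[*p,1]);return C+d*(z-C[2])/d[2]
for n,p in(("p1top",(636,275)),("p2top",(440,500))): print(n,back(cam["top"],unc(p,(325,165),7.5),.195))
for n,p in(("p1top",(327,62)),("p2top",(457,145))): print(n,back(cam["side"],unc(p,(255,105),7),.195))
# tabs: top of plate in top image: bright front/back; plate-top quad y extents
for p in((145,210),(304,205),(466,197)): print("tab",back(cam["top"],unc(p,(180,125),6),.194))
for p in((188,195),(245,122),(295,50)): print("tabS",back(cam["side"],unc(p,(165,155),5),.194))
o=get_obs();print(R.from_quat(o["orientation"]).as_matrix().round(2).tolist())
E
python3 chk.py
```

```text
[0.50276334 0.1022574  0.06831521] 0.5225372956929846
[0.50383991 0.10302155 0.06629545] 0.11108382961083407
[0.50202467 0.10123394 0.06873884] 0.15153770500745622
p1top [ 0.47754663 -0.4137676   0.195     ]
p2top [ 0.38968262 -0.33741935  0.195     ]
p1top [ 0.47733135 -0.42238463  0.195     ]
p2top [ 0.38788029 -0.34304446  0.195     ]
tab [0.58752873 0.18598849 0.194     ]
tab [0.59156109 0.10817172 0.194     ]
tab [0.59710443 0.02896372 0.194     ]
tabS [0.58643168 0.18203296 0.194     ]
tabS [0.58932291 0.10529706 0.194     ]
tabS [0.59602971 0.02206206 0.194     ]
[[-0.9, -0.0, 0.44], [-0.44, 0.0, -0.9], [-0.0, -1.0, -0.0]]
```

```bash
cat >> H.py <<'E'
CON=np.array([.5028,.1022,.0680]); STAND=np.array([.4963,-.3072,-.2497])
def qmat(yv,zv):
    yv=np.array(yv,float);yv/=np.linalg.norm(yv);zv=np.array(zv,float);zv/=np.linalg.norm(zv)
    return R.from_matrix(np.c_[np.cross(yv,zv),yv,zv]).as_quat()
def qdown(yaw): return qmat([0,0,-1],[np.sin(yaw),-np.cos(yaw),0])
E
python3 - <<'E'
from H import *
from workcell import *
hand.move_gripper(.05,60)
q=qdown(STAND[2])
bot.reach([STAND[0],STAND[1],.30],q)
print(get_obs()["time_s"],get_obs()["position"])
for n in("wrist","side"):
    d=vision.read_camera(n); cv2.imwrite(f"pics/{n}1.png",d["frame"][:,:,::-1]); np.savez(f"pics/{n}1.npz",**d)
a,b=cv2.imread("pics/wrist1.png"),cv2.imread("pics/side1.png")
cv2.imwrite("pics/m1.png",cv2.resize(np.hstack([a,b]),None,fx=.78,fy=.78))
E
```

```text
1.8833 [ 0.49598816 -0.30773541  0.29987027]
```

View pics/m1.png

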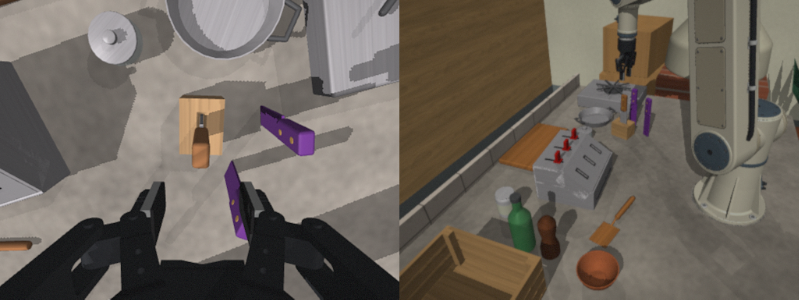

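The wrist view shows the brown handle at (201,150), on the jaws' centre line. The purple pieces are clear of the fingers, so I'm descending and gripping.

```bash
python3 - <<'E'
from H import *
from workcell import *
q=qdown(STAND[2])
bot.servo_line([STAND[0],STAND[1],.171],q,velocity=.12)
o=get_obs();print(o["time_s"],o["position"],o["wrist_force"])
hand.move_gripper(.010,60)
o=get_obs();print(o["time_s"],o["gripper_width"],o["position"],o["wrist_force"],o["ft_torque"])
bot.servo_line([STAND[0],STAND[1],.30],q,velocity=.12)
o=get_obs();print(o["time_s"],o["gripper_width"],o["position"],o["wrist_force"],o["ft_torque"])
for n in("wrist","side"):
    d=vision.read_camera(n); cv2.imwrite(f"pics/{n}2.png",d["frame"][:,:,::-1]); np.savez(f"pics/{n}2.npz",**d)
a,b=cv2.imread("pics/wrist2.png"),cv2.imread("pics/side2.png")
cv2.imwrite("pics/m2.png",cv2.resize(np.hstack([a,b]),None,fx=.78,fy=.78))
E
```

```text
3.2083 [ 0.49673055 -0.30748894  0.17174264] [ 0.21529565 -0.28135163  1.05832246]
3.5917 0.017440279097892884 [ 0.4967685  -0.30725986  0.17171603] [0.836264   1.29912077 5.33048218] [ 0.37305325 -0.00724348 -0.01461444]
4.8167 0.0172871829572247 [ 0.49591048 -0.30697745  0.29908479] [ 0.10261447 -0.18861939 -2.26153969] [-0.01333093  0.08139673  0.01532953]
```

View pics/m2.png

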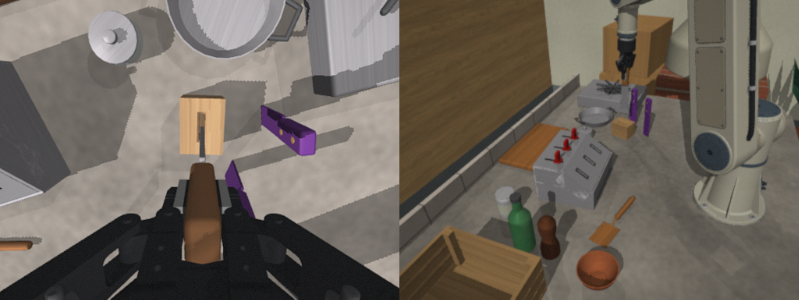

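Gauge held, with its tip hanging right above the stand slot. Next I'm moving to the right vent and hovering with the tip about 25 mm outside the mouth.

```bash
cat >> H.py <<'E'
L=.158; A=np.arctan2(.574,.819)
cy,sy=np.cos(CON[2]),np.sin(CON[2])
DIN=np.array([.574*cy,.574*sy,-.819])
QIN=qmat(DIN,[sy,-cy,0])
DY={"left":.08,"middle":0,"right":-.08}
def mouth(n): return world([[0,DY[n],.12]],*CON)[0]
def tcp(n,depth): return mouth(n)+DIN*(depth-L)
def favg(bot,get_obs,k=5):
    f=[];
    for _ in range(k): f.append(get_obs()["wrist_force"]); bot.dwell(.02)
    return np.mean(f,0)
def snap(vision,names,tag):
    im=[]
    for n in names:
        d=vision.read_camera(n); cv2.imwrite(f"pics/{n}{tag}.png",d["frame"][:,:,::-1]); np.savez(f"pics/{n}{tag}.npz",**d); im.append(d["frame"][:,:,::-1])
    return im
E
python3 - <<'E'
from H import *
from workcell import *
bot.reach(tcp("right",-.11),QIN)
bot.servo_line(tcp("right",-.025),QIN,velocity=.12)
o=get_obs();print(o["time_s"],o["position"],tcp("right",-.025),o["wrist_force"]);print(favg(bot,get_obs))
a,b,c=snap(vision,("wrist","side","top"),3)
s=b[140:280,150:320]
cv2.imwrite("pics/m3.png",np.hstack([cv2.resize(a,(400,300)),cv2.resize(s,(364,300),interpolation=cv2.INTER_CUBIC)]))
cv2.imwrite("pics/t3.png",cv2.resize(c[120:230,170:310],None,fx=5,fy=5))
E
```

```text
7.1 [0.40365733 0.01507115 0.27008626] [0.40343657 0.01524754 0.269877  ] [-0.47113502 -0.08401656 -1.33675459]
[-0.06782886 -0.14447615 -1.36885883]
```

View pics/m3.png

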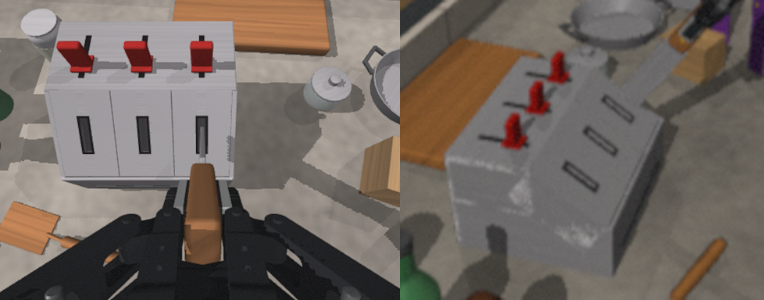

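View pics/t3.png

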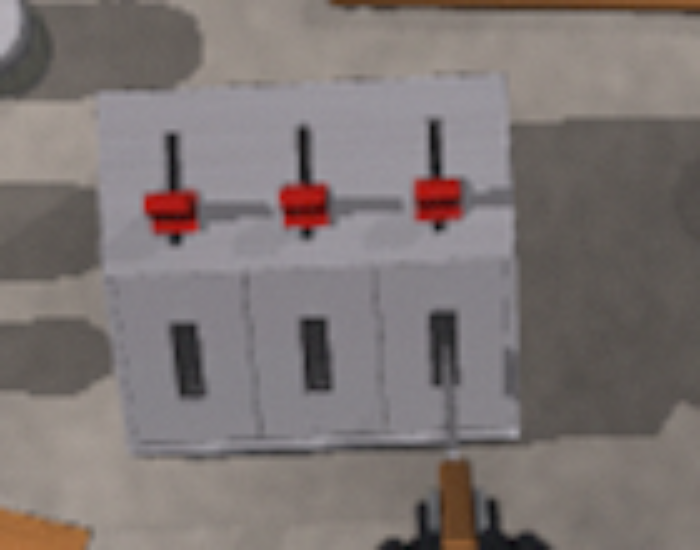

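Top view: the blade's tip sits inside the right slot at (445,350), in line with it. I'm inserting stepwise and watching the force.

```bash
cat >> H.py <<'E'
def probe(bot,get_obs,n,start=-.01,stop=.056,step=.004,lim=2.5,off=np.zeros(3)):
    bot.servo_line(tcp(n,start)+off,QIN,velocity=.08)
    bot.dwell(.1); b=favg(bot,get_obs); dep=start; lat=None
    while dep<stop:
        dep+=step
        bot.servo_line(tcp(n,dep)+off,QIN,velocity=.04)
        f=favg(bot,get_obs,3)-b; ax=-f@DIN; la=f@[-sy,cy,0]; up=f@np.cross(DIN,[-sy,cy,0])
        p=get_obs()["position"]; real=(p-tcp(n,0)-off)@DIN
        print(f"{n} cmd {dep*1e3:.0f} real {real*1e3:.1f} ax {ax:.2f} lat {la:.2f} up {up:.2f}")
        if ax>lim or abs(la)>6 or abs(up)>6: break
    print("t",get_obs()["time_s"]); return dep,ax
E
python3 - <<'E'
from H import *
from workcell import *
probe(bot,get_obs,"right")
E
```

```text
right cmd -6 real -5.9 ax -0.01 lat -0.47 up 0.09
right cmd -2 real -1.9 ax -0.45 lat -0.33 up 0.27
right cmd 2 real 2.1 ax 0.13 lat -0.35 up 0.13
right cmd 6 real 6.1 ax -0.17 lat -0.48 up 0.24
right cmd 10 real 10.1 ax -0.27 lat 0.19 up 0.09
right cmd 14 real 14.1 ax -0.58 lat -0.37 up -0.23
right cmd 18 real 18.1 ax -0.19 lat -0.38 up -0.04
right cmd 22 real 22.1 ax -0.49 lat 0.06 up 0.06
right cmd 26 real 26.1 ax -0.33 lat -0.30 up 0.17
right cmd 30 real 30.1 ax 2.69 lat -0.29 up 0.75
t 10.8583
```

```bash
python3 - <<'E'
from H import *
from workcell import *
b=np.array([-.07,-.14,-1.37])
for dep in(.031,.032,.033,.034):
    bot.servo_line(tcp("right",dep),QIN,velocity=.03)
    f=favg(bot,get_obs,6)-b; ax=-f@DIN; print(dep,ax,f); 
    if ax>5: break
bot.dwell(.25); f=favg(bot,get_obs,6)-b; print(-f@DIN,(get_obs()["position"]-tcp("right",0))@DIN,get_obs()["time_s"])
snap(vision,("side","wrist"),4)
E
python3 - <<'E'
import cv2,numpy as np
a=cv2.imread("pics/wrist4.png");b=cv2.imread("pics/side4.png")[140:280,150:320]
cv2.imwrite("pics/m4.png",np.hstack([cv2.resize(a,(400,300)),cv2.resize(b,(364,300),interpolation=cv2.INTER_CUBIC)]))
E
```

```text
0.031 3.448891495171379 [-1.55921582  0.21147095  3.13091308]
0.032 4.46082121624246 [-2.30774067  0.75460245  3.86895045]
0.033 5.951423167608195 [-2.87897155 -0.21921723  5.243178  ]
5.600333972084837 0.03298828914191472 12.2583
```

View pics/m4.png

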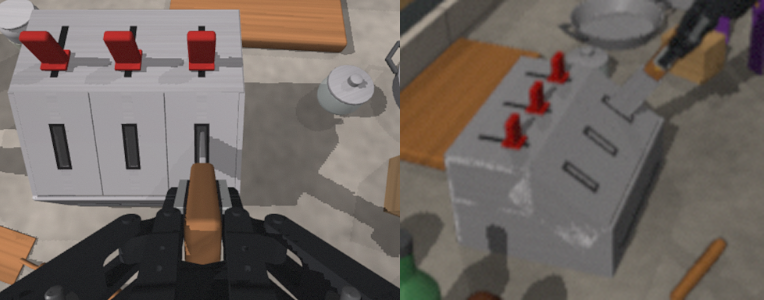

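In the right vent the blade stops 28 mm deep and the force rises about 1 N/mm to 5.6 N, which is the seized-flap signature. The time budget allows a contrast check, so I'll back out and probe the other two vents.

```bash
python3 - <<'E'
from H import *
from workcell import *
bot.servo_line(tcp("right",-.03),QIN,velocity=.12)
bot.servo_line(tcp("middle",-.03),QIN,velocity=.15)
r=probe(bot,get_obs,"middle",stop=.045,step=.005,lim=2.5)
bot.servo_line(tcp("middle",-.03),QIN,velocity=.15)
if r[0]>=.045:
    bot.servo_line(tcp("left",-.03),QIN,velocity=.15)
    probe(bot,get_obs,"left",stop=.045,step=.005,lim=2.5)
    bot.servo_line(tcp("left",-.03),QIN,velocity=.15)
print(get_obs()["time_s"],get_obs()["gripper_width"])
E
```

```text
middle cmd -5 real -4.9 ax 0.10 lat 0.67 up 0.01
middle cmd 0 real 0.2 ax -0.31 lat 0.39 up -0.18
middle cmd 5 real 5.2 ax 0.26 lat 0.77 up -0.55
middle cmd 10 real 10.1 ax 0.28 lat 0.43 up 0.37
middle cmd 15 real 15.1 ax -0.25 lat 0.03 up 0.44
middle cmd 20 real 20.1 ax -0.35 lat -0.39 up -0.10
middle cmd 25 real 25.1 ax -0.07 lat 0.63 up -0.05
middle cmd 30 real 30.1 ax -0.24 lat 0.40 up -0.20
middle cmd 35 real 35.1 ax -0.34 lat 0.52 up 0.24
middle cmd 40 real 40.0 ax -0.06 lat -0.02 up 0.49
middle cmd 45 real 45.0 ax 0.05 lat 0.23 up -0.45
t 17.925
left cmd -5 real -4.9 ax -0.19 lat -0.16 up -0.46
left cmd 0 real 0.2 ax -0.49 lat 0.45 up -0.20
left cmd 5 real 5.2 ax -0.17 lat -0.20 up -0.01
left cmd 10 real 10.1 ax 0.04 lat 0.13 up 0.05
left cmd 15 real 15.1 ax 0.14 lat 0.08 up -0.10
left cmd 20 real 20.1 ax -0.13 lat -0.73 up 0.26
left cmd 25 real 25.1 ax -0.41 lat -0.02 up -0.25
left cmd 30 real 30.1 ax 0.49 lat -0.39 up 0.11
left cmd 35 real 35.2 ax -0.07 lat 0.25 up 0.29
left cmd 40 real 40.1 ax 0.52 lat -0.39 up -0.26
left cmd 45 real 45.1 ax 0.31 lat -0.07 up -0.15
t 23.4167
24.0667 0.017080508970522493
```

The middle and left vents give freely at 28 mm, so the right one is seized. Taking the gauge back above the stand.

```bash
python3 - <<'E'
from H import *
from workcell import *
bot.servo_line(tcp("left",-.11),QIN,velocity=.2)
bot.reach([STAND[0],STAND[1],.30],qdown(STAND[2]))
bot.servo_line([STAND[0],STAND[1],.255],velocity=.12)
bot.dwell(.1)
print(get_obs()["time_s"],get_obs()["position"],favg(bot,get_obs))
a,b,c=snap(vision,("wrist","side","top"),5)
cv2.imwrite("pics/m5.png",np.hstack([cv2.resize(a[80:300,160:360],(440,484),interpolation=cv2.INTER_CUBIC),cv2.resize(b[90:190,255:330],(355,484),interpolation=cv2.INTER_CUBIC)]))
E
```

```text
27.075 [ 0.49692748 -0.30725891  0.25607037] [ 0.08096315 -0.20628313 -1.3761459 ]
```

View pics/m5.png

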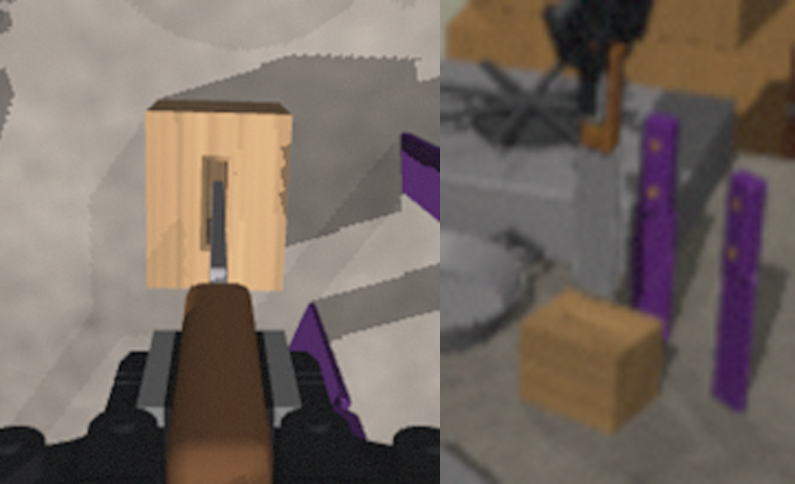

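The blade tip at (217,182) is centred on the slot (205–228). Lowering it with force checks.

```bash
python3 - <<'E'
from H import *
from workcell import *
b=favg(bot,get_obs)
for z in(.235,.222,.21,.195,.183,.177,.174,.172,.171,.170):
    bot.servo_line([STAND[0],STAND[1],z],velocity=.06)
    f=favg(bot,get_obs,3)-b; print(z,f.round(2))
    if np.linalg.norm(f)>5: break
print(get_obs()["time_s"],get_obs()["position"])
E
```

```text
0.235 [-0.67  0.31 -0.42]
0.222 [-0.65  0.09  0.01]
0.21 [-0.19  0.4   0.32]
0.195 [-0.16 -0.2  -0.09]
0.183 [-0.42  0.09  0.01]
0.177 [-0.12  0.2  -0.32]
0.174 [-0.36  0.09  0.13]
0.172 [-0.2  -0.09  0.18]
0.171 [-1.68  0.94  6.67]
30.7917 [ 0.49656431 -0.30733999  0.1716733 ]
```

Seated on the floor at the same height as at pick-up. Releasing, retreating upward and checking.

```bash
python3 - <<'E'
from H import *
from workcell import *
hand.move_gripper(.05)
bot.servo_line([STAND[0],STAND[1],.30],velocity=.12)
print(get_obs()["time_s"],get_obs()["gripper_width"])
a,b,c=snap(vision,("wrist","side","top"),6)
cv2.imwrite("pics/m6.png",np.hstack([cv2.resize(a,(440,330)),cv2.resize(b[100:190,255:330],(275,330),interpolation=cv2.INTER_CUBIC)]))
E
```

```text
32.4333 0.0500193171144478
```

View pics/m6.png

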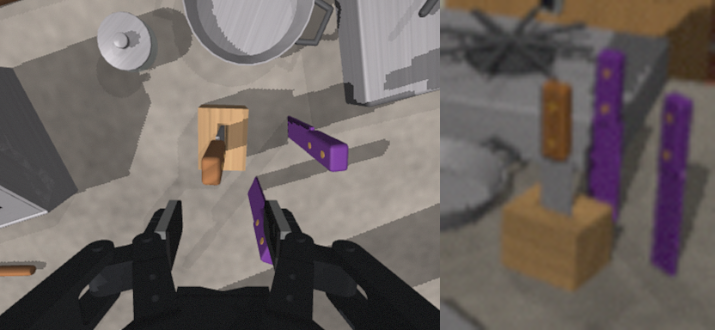

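The gauge stands in the stand with a slight lean, and the slot clearance limits that lean to about 0.1 rad. Now the right tab, with the gripper shut.

```bash
python3 - <<'E'
from H import *
from workcell import *
print(bot.tcp_to_tips)
hand.move_gripper(0.0)
q=qdown(CON[2])
P=lambda x,z: np.r_[world([[x,-.08,0]],*CON)[0][:2],z]
bot.reach(P(.045,.30),q)
bot.servo_line(P(.045,.190),q,velocity=.12)
print(get_obs()["time_s"],get_obs()["position"],favg(bot,get_obs))
a,b,c=snap(vision,("wrist","side","top"),7)
cv2.imwrite("pics/m7.png",np.hstack([cv2.resize(a,(400,300)),cv2.resize(b[140:260,150:310],(400,300),interpolation=cv2.INTER_CUBIC)]))
E
```

```text
0.017
35.4583 [0.55367066 0.02537267 0.19069119] [ 0.02640262 -0.09003719  0.08730846]
```

View pics/m7.png

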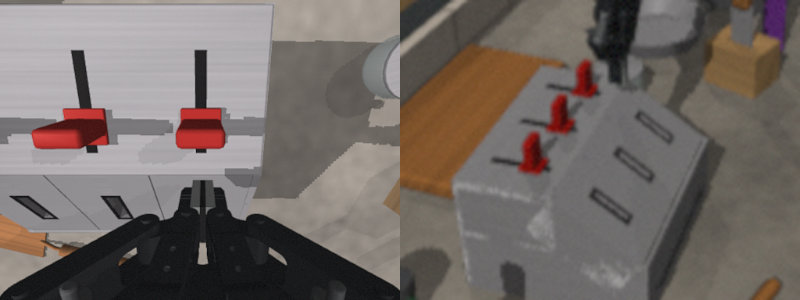

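The closed fingers at (203,190) are in front of the right tab at (201,130), clear of the ledge. I'm pushing along console +x.

```bash
python3 - <<'E'
from H import *
from workcell import *
q=qdown(CON[2])
P=lambda x,z: np.r_[world([[x,-.08,0]],*CON)[0][:2],z]
b=favg(bot,get_obs)
for x in np.arange(.055,.125,.004):
    bot.servo_line(P(x,.190),q,velocity=.05)
    f=favg(bot,get_obs,3)-b; print(round(x,3),f.round(2))
    if -f[0]>7 or abs(f[1])>6 or abs(f[2])>6: break
print(get_obs()["time_s"],get_obs()["position"])
snap(vision,("wrist","side","top"),8)
a,b,c=[cv2.imread(f"pics/{n}8.png") for n in("wrist","side","top")]
cv2.imwrite("pics/m8.png",np.hstack([cv2.resize(a,(400,300)),cv2.resize(b[140:260,150:310],(400,300),interpolation=cv2.INTER_CUBIC)]))
E
```

```text
0.055 [-0.11  0.24 -0.02]
0.059 [-0.54  0.67 -0.01]
0.063 [-0.14 -0.24  0.28]
0.067 [0.13 0.09 0.  ]
0.071 [-0.22 -0.28  0.19]
0.075 [-0.11  0.5   0.3 ]
0.079 [-0.27  0.38 -0.14]
0.083 [-0.18  0.2  -0.02]
0.087 [-0.55 -0.75  0.06]
0.091 [ 0.15 -0.37  0.76]
0.095 [-0.28  0.02  0.31]
0.099 [ 0.   -0.47 -0.06]
0.103 [-8.79 -0.98  5.81]
39.775 [0.60926455 0.02928674 0.18980311]
```

View pics/m8.png

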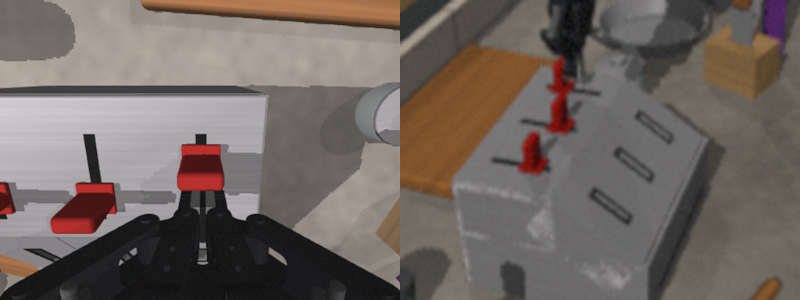

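The end stop came at 0.103, where I'd predicted full travel. Backing off, lifting and checking.

```bash
python3 - <<'E'
from H import *
from workcell import *
q=qdown(CON[2])
P=lambda x,y,z: np.r_[world([[x,y,0]],*CON)[0][:2],z]
bot.servo_line(P(.085,-.08,.19),q,velocity=.08)
bot.servo_line(P(.06,-.08,.30),q,velocity=.15)
bot.reach(P(-.12,-.12,.33),q)
print(get_obs()["time_s"])
a,b,c=snap(vision,("wrist","side","top"),9)
cv2.imwrite("pics/m9.png",np.hstack([cv2.resize(c[120:230,170:310],(400,314),interpolation=cv2.INTER_CUBIC),cv2.resize(b[140:260,150:310],(400,314),interpolation=cv2.INTER_CUBIC)]))
cv2.imwrite("pics/n9.png",np.hstack([cv2.resize(c[165:245,325:425],(400,320),interpolation=cv2.INTER_CUBIC),cv2.resize(b[105:185,255:335],(320,320),interpolation=cv2.INTER_CUBIC)]))
cv2.imwrite("pics/top9b.png",c)
def back(c,p,z):
    M=c["view"];C=-M[:3,:3].T@M[:3,3];d=M[:3,:3].T@np.linalg.solve(c["intrinsics"],[*p,1]);return C+d*(z-C[2])/d[2]
# red blobs in top, before/after
for n in("top0","top9"):
    im=np.load(f"pics/{n}.npz")["frame"].astype(int); m=((im[...,0]>120)&(im[...,1]<60)&(im[...,2]<60)).astype(np.uint8); m[:,:180]=0;m[:,290:]=0;m[:130]=0;m[200:]=0
    k,l,s,ce=cv2.connectedComponentsWithStats(m)
    for i in range(1,k):
        if s[i,4]>15:
            w=back(cam["top"],ce[i],.18)-[*CON[:2],0]; print(n,s[i,4],ce[i].round(1),"local",round(w[0]*cy+w[1]*sy,4),round(-w[0]*sy+w[1]*cy,4))
# gauge handle fit: brown handle in side & top
E
```

```text
41.975
top0 34 [230.2 158.6] local 0.0918 0.001
top0 35 [256.9 157.5] local 0.0914 -0.0786
top0 32 [203.  160.1] local 0.0912 0.082
top0 20 [231.  163.6] local 0.0765 -0.0007
top0 18 [204.2 164.7] local 0.0773 0.0789
top9 32 [256.6 147.4] local 0.1217 -0.0791
top9 19 [256.9 152.6] local 0.1061 -0.0794
top9 34 [230.  158.5] local 0.0921 0.0015
top9 30 [203.1 159.9] local 0.0916 0.0817
top9 19 [230.9 163.6] local 0.0767 -0.0007
top9 20 [204.2 164.8] local 0.0769 0.079
```

View pics/m9.png

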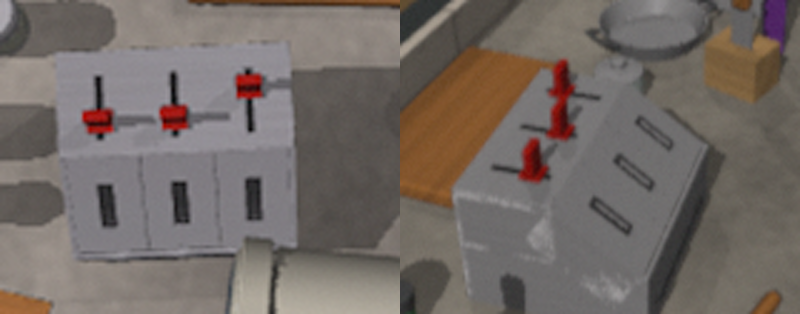

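View pics/n9.png

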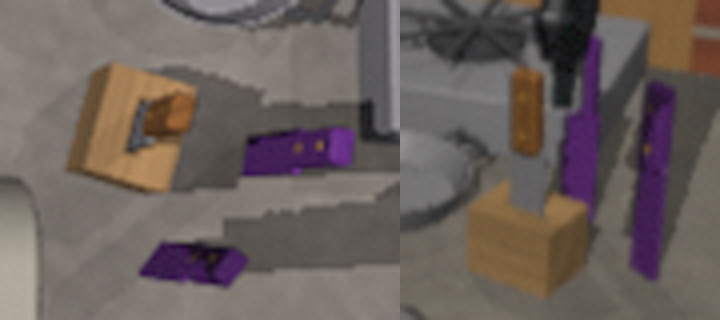

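View pics/top9b.png

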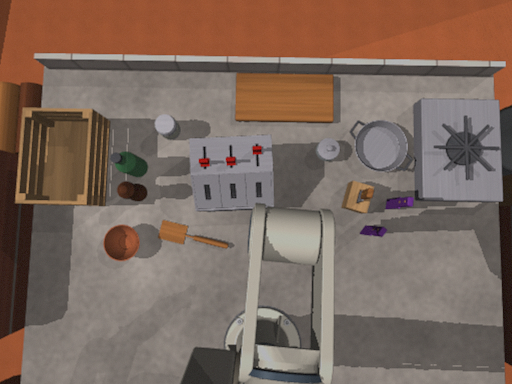

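The right tab has moved 0.0914 → 0.1217 (30 mm), and the other two are unchanged. The gauge stands in its slot leaning about 0.05 rad, the robot is clear, and the bystanders haven't moved. Handing in.

```bash
python3 - <<'E'
from workcell import *
hand_in(); print(get_obs()["time_s"])
E
```

```text
the job is handed in; nothing more can be done
the job is handed in; nothing more can be done
```

The right vent is the seized one. Its red tab is pushed fully back, the gauge blade is back in its stand, and I handed the job in with the robot clock at about 42 s of the 64 s limit.

- **Finding the vent:** In the right vent the blade stopped 28 mm deep. The force rose about 1 N per mm, and I stopped at just under 6 N (5.6 N held). That puts the flap about 5–6 mm in, well under the 12 mm that counts as forced. The middle and left vents let the blade pass to 45 mm with no more than about 0.5 N.
- **Tabs:** The last pictures show the right tab 30 mm back against its stop. The other two are within about 1 mm of their starting positions.
- **Gauge:** It is seated in its slot and leans by roughly 0.05 rad, judged by eye from the pictures; the limit is 0.2 rad. It had been closer to upright before I released it. I did not measure its tip position separately, but it touched the slot floor at the same height as at pick-up.
- **Everything else:** The robot was clear of all objects when I handed in. The bystanders and the purple lookalikes show no movement in the last top view.

One check was inconclusive: the 1.5 N sliding resistance of the tab did not show in the force readings. They rose only at the stop, so I confirmed the tab's travel from the pictures instead.

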